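# Load a work spool on the dividing table and hold its index plunger out

## Task

Set the work spool with the shell ring down over the upright spindle of the dividing table while the index plunger still locks the table; lower it fully home onto the faceplate without letting it fall, and let go of it. Then take the red knob, pull the sprung index plunger fully back to its stop, and finish while still holding it there, so that I can turn the table to its next hole. Leave the drill-bit case, pliers, polishing bar and marker where they lie.

Things in the scene. Friction and masses are not known exactly. Their poses are not given: they have to be found in the camera images.
- spool_mid (a point): Centre of the loose work spool, half-way up, on its bore axis (z along the bore; round, so yaw means nothing). It stands upright, 50 mm tall, underside 25 mm below this point. Take it from above by its black grip boss, 34 mm across and 19 mm high, the boss's middle 15.5 mm above this point. A 14 mm bore runs right through it. About 0.16 kg.
- work_spool: The same spool, origin at the centre of its underside. From below: aluminium flange 58 mm across, 5 mm thick; cream mother-of-pearl ring 47 mm across, 22 mm high; aluminium flange 54 mm across, 4 mm thick; black grip boss 34 mm across, 19 mm high.
- spindle_seat (a point): Centre of the aluminium faceplate (68 mm across, 55 mm above the work table) of the dividing table, z up. Here a steel spindle 12 mm thick rises 54 mm, its last 9 mm tapering to 5 mm. Spool home: underside on the faceplate, spool_mid 25 mm above this point. The faceplate sits on a steel index disc 112 mm across that turns freely only while the plunger is out.
- knob (a point): Centre of the plunger's red knob, a lying cylinder 26 mm thick and 30 mm long, axis level, 44 mm above the work table, 118.5 mm from the spindle axis when in. Pull it level, straight away from the spindle, along this point's -x axis. Free all round, but a bracket 30 mm wide, 58 mm high, with its nut begins 28 mm from this point on the spindle side, a 15 mm thick sleeve between.
- plunger (a joint): How far the index plunger is pulled back, m: 0 = its pin sits 8 mm deep in a rim hole of the index disc, 0.016 = fully back against its stop. A spring draws it in with about 6 N at 0 and 13 N at the stop; let go, it springs in again.
- bit_case: Shut grey-green case for drill bits, 69 x 118 x 33 mm, long along its y axis, origin under its centre. To be left alone.
- pliers: Pliers with black grips, lying flat, 165 mm long, 48 mm wide, 13 mm thick, along their y axis. To be left alone.
- polish_bar: White worn bar of polishing compound, 36 x 62 x 24 mm, long along its y axis. To be left alone.
- marker: Black marker pen, 133 mm long along its y axis, 16 mm thick. To be left alone.
Not all that is in view belongs to the job. There is more than one size of the part that bears spindle_seat; the job needs the larger. There is more than one size of the work_spool; the one meant has the size given above.

How it is judged:
By the outcome, as a careful person would: the job done as asked, in the order asked, and still so for the second after the job is handed in, while the arm keeps its last pose, push and grip.
It also fails if it takes over 48 s, if anything falls off the work surface, if the arm or the gripper's body presses on something with over 40 N, if the wrist force passes 120 N, or if a joint passes its speed limit or range.

## Robot

A 7-joint arm with a two-finger parallel gripper is mounted at the origin on a cart in front of the work surface, level with it; the furniture and walls round the work are solid. World frame = base frame: x ahead of the robot, y to its left, z up, the work surface at z = 0. Lengths are in m, angles in degrees, forces in N, time in s.
With the tool pointing down it reaches from about 0.425 to 0.875 m from the base axis. Payload 4.7 kg.
Tool frame: the origin (TCP) lies between the finger pads; the fingertips stand env.finger_overhang ahead of it and the grasp point (between the pads) lies 5 mm behind it (env.finger_overhang is the distance from the TCP to the fingertips, in m); z points along the fingers, y is the line along which they close (so a half turn about z gives the same grasp; the last joint's range is limited). The gripper opens to 87 mm and grips with 3 to 60 N. Pads are 19 mm wide; open, the fingers measure 117 mm over their backs; the gripper's body (75 mm by 190 mm) begins 51 mm behind the grasp point.
Start: joints at [-66.4, 18.392, -4.016, 83.108, 1.295, 78.541, -3.26], TCP at [0.252, 0.599, 0.237] pointing down, gripper open.
Joint ranges: [-163.93, 163.93], [-17.29, 119.83], [-79.2, 71.16], [3.27, 140.29], [-89.18, 269.18], [5.43, 117.66], [-154.24, 154.24]. Speed limits (degrees/s): [147.25, 147.25, 180, 180, 180, 180, 180].

## Interface

Orientations are given as [roll, pitch, yaw] about the fixed x, y, z axes, in that order (R = Rz(yaw) Ry(pitch) Rx(roll)).
In Python, from cell import telemetry, eyes, env, models gives the robot as it stands. The module is installed in compiled form; this text tells all that it offers.
- The arm moves only by the tool drive_tool, never from a script. Its arguments are lists of equal length, an entry for each row: "angular": the turn, a rotation vector about the tool's x, y, z in rad, a list of three; "delta_pos": the shift along the tool's x, y, z in cm, a list of three; "gripper": the finger opening in cm, from 0 to 8.7. A call has 1 to 20 rows; each row shifts and turns the commanded pose from where the row before left it, along the tool's axes as they then stand; what a row does not reach is not made up. A row lasts 1/10 s, in which the tool goes at most 50 mm and 8.59 degrees, less where a joint would pass 70% of its speed; a pose out of reach is approached as far as the arm can. A call with a gripper value outside its range is refused whole. The fingers move at their own pace and stop on an object; "squeeze" is the grip in N (left out, the last holds). Time passes only in rows, so rows that do not move let the fingers close. It gives the time, the measured TCP pose, the force, the opening and the grip force at its end, in the units of the state.
- telemetry.get_obs(): the state, without advancing time (a new reading comes with each control period).
- eyes.read_camera(name): name is "side" or "top" or "wrist"; returns a dict with "pixels" (384x512x3 uint8, red, green, blue), "mtx" (3x3 intrinsics, pixels), "origin" and "orientation" of the camera in the world. Camera axes: x right, y down, z forward; pixel columns grow to the right and rows downward; lengths in m; the calibration is good to about 2 mm. A picture is of the moment at which its call begins. There is no depth.
- env.sign_off(): hands the job in; it is judged then, once.
Trained networks look in a picture, given as the dict that the camera call returned (one of the last four; its "shot" number tells which), for a name from the list of things; names that differ only in an ending like _2 or _b are one class to them, and where a whole thing is asked for, a point or a joint stands for the part that bears it (a point fixed in the world has none). Each returns a list of dicts, best first, with "p" (0 to 1); they miss things now and then, are a little off and sometimes report something else, mostly with a low value. They report only what shows in the picture. A call takes as long as a camera call. They do not tell look-alikes from the thing itself.
- models.search_frame(picture, target): "centre" ([column, row] in pixels, amid what is visible of it).
- models.cut_out(picture, target): "pixels" (384x512 bool, what is visible of it) and "centre" ([column, row] in pixels, amid what is visible of it).
The state is a dict: "time_s": time; "qpos": joint angles; "joint_velocities": joint speeds; "effort": joint torques, N m; "tool_pos": TCP position; "tool_rot": TCP orientation; "force": force on the tool from outside, world axes, zero at the start; "wrist_torque": the same for the moment, N m; "grip_width": finger opening in m; "grasp_force": force on a finger pad.
Only numpy, scipy, OpenCV 4.12 (cv2) and the standard library are available. Lean on these libraries where they do the work, as an engineer would, in place of code of your own. Each camera call takes 0.05 s, during which the arm holds its last target. There are 200 camera calls.

## Working session

There is one attempt and no reset: what is moved stays moved. The work goes in short steps, Python scripts to look and compute and a tool call to move; the robot and the scene stay as the last step left them, time stands still between calls to the robot, and variables do not carry over. Pictures are saved under pics/ and viewed, at most 10 in all, crops included, and the job is handed in when it is done.

Besides the shell and the picture viewer there is one more tool, called after "Request:" by a JSON object that holds its "method" and its "body". drive_tool: Moves the arm, as the interface text tells. Its arguments: {"type":"object","properties":{"angular":{"type":"array","items":{"type":"array","items":{"type":"number"}}},"delta_pos":{"type":"array","items":{"type":"array","items":{"type":"number"}}},"gripper":{"type":"array","items":{"type":"number"}},"squeeze":{"type":"number"}},"required":["angular","delta_pos","gripper"]}

```bash
mkdir -p pics
cat > h.py <<'E'
import numpy as np, cv2
from scipy.spatial.transform import Rotation as Ro
from cell import telemetry, eyes, env, models
def R(o):
    o=np.array(o,float)
    if o.shape==(3,3): return o
    if o.size==4: return Ro.from_quat(o).as_matrix()
    return Ro.from_euler('xyz',o,degrees=True).as_matrix()
def at_z(p,uv,z):
    d=R(p['orientation'])@np.linalg.inv(p['mtx'])@[uv[0],uv[1],1]
    o=np.array(p['origin']); return o+d*(z-o[2])/d[2]
def proj(p,X):
    c=R(p['orientation']).T@(np.array(X)-p['origin']); c=np.array(p['mtx'])@c; return c[:2]/c[2]
def save(p,n): cv2.imwrite('pics/'+n,p['pixels'][...,::-1])
E
python3 - <<'E'
from h import *
s=telemetry.get_obs(); print({k:np.round(v,3).tolist() for k,v in s.items()}, env.finger_overhang)
ps={n:eyes.read_camera(n) for n in('top','side')}
for n,p in ps.items():
    print(n,p['origin'],np.round(p['orientation'],3).tolist(),p['mtx'].tolist() if hasattr(p['mtx'],'tolist') else p['mtx'])
    for t,z in(('spool_mid',.025),('work_spool',.025),('spindle_seat',.055),('knob',.044),('plunger',.044),('bit_case',.03),('pliers',.01),('polish_bar',.02),('marker',.01)):
        print(t,[(round(float(d['p']),2),np.round(d['centre']).tolist(),np.round(at_z(p,d['centre'],z),3)[:2].tolist()) for d in models.search_frame(p,t)[:4]])
im=np.hstack([ps[n]['pixels'] for n in ps])
for n in ps: cv2.imwrite(f'pics/{n}.png',cv2.resize(ps[n]['pixels'][...,::-1],(800,600),interpolation=cv2.INTER_CUBIC))
E
```

```text
{'time_s': 0.0, 'qpos': [-66.398, 18.44, -4.014, 83.173, 1.295, 78.538, -3.26], 'joint_velocities': [-0.018, 0.047, 0.033, -0.011, 0.012, 0.034, 0.034], 'effort': [0.0, -49.13, -0.404, -31.253, -0.064, 0.044, 0.0], 'tool_pos': [0.252, 0.599, 0.235], 'tool_rot': [-179.893, 0.006, 157.206], 'force': [0.594, 0.598, 0.068], 'wrist_torque': [-0.018, -0.003, -0.007], 'grasp_force': 0.0, 'grip_width': 0.087} 0.014
top [ 0.29668161 -0.02199556  1.32601329] [-166.865, -0.131, -85.433] [[484.3646108292233, 0.0, 248.49024664499095], [0.0, 484.3646108292233, 197.94552894223813], [0.0, 0.0, 1.0]]
spool_mid [(0.88, [120.0, 277.0], [0.358, 0.323]), (0.69, [140.0, 231.0], [0.484, 0.285])]
work_spool [(0.77, [122.0, 276.0], [0.362, 0.316]), (0.72, [138.0, 231.0], [0.483, 0.291])]
spindle_seat [(0.6, [289.0, 192.0], [0.618, -0.11]), (0.56, [238.0, 252.0], [0.444, 0.014])]
knob [(0.5, [243.0, 292.0], [0.344, -0.006]), (0.48, [286.0, 232.0], [0.509, -0.11])]
plunger [(0.43, [288.0, 232.0], [0.511, -0.113]), (0.37, [216.0, 126.0], [0.796, 0.105])]
bit_case [(0.76, [214.0, 124.0], [0.806, 0.113]), (0.45, 
[... 431 characters left out ...]
0.0, 1.0]]
spool_mid [(0.73, [165.0, 170.0], [0.356, 0.3]), (0.66, [202.0, 170.0], [0.483, 0.27]), (0.4, [308.0, 186.0], [0.804, 0.079])]
work_spool [(0.79, [204.0, 173.0], [0.486, 0.247]), (0.57, [164.0, 166.0], [0.353, 0.335]), (0.23, [271.0, 222.0], [0.632, -0.081])]
spindle_seat [(0.81, [203.0, 208.0], [0.449, -0.013]), (0.64, [269.0, 222.0], [0.613, -0.123])]
knob [(0.38, [172.0, 213.0], [0.363, 0.002])]
plunger [(0.69, [229.0, 229.0], [0.504, -0.11])]
bit_case [(0.85, [306.0, 185.0], [0.799, 0.08])]
pliers [(0.81, [237.0, 302.0], [0.479, -0.336])]
polish_bar [(0.7, [305.0, 282.0], [0.644, -0.322])]
marker [(0.51, [314.0, 221.0], [0.761, -0.088]), (0.43, [200.0, 170.0], [0.476, 0.304])]
```

View pics/top.png

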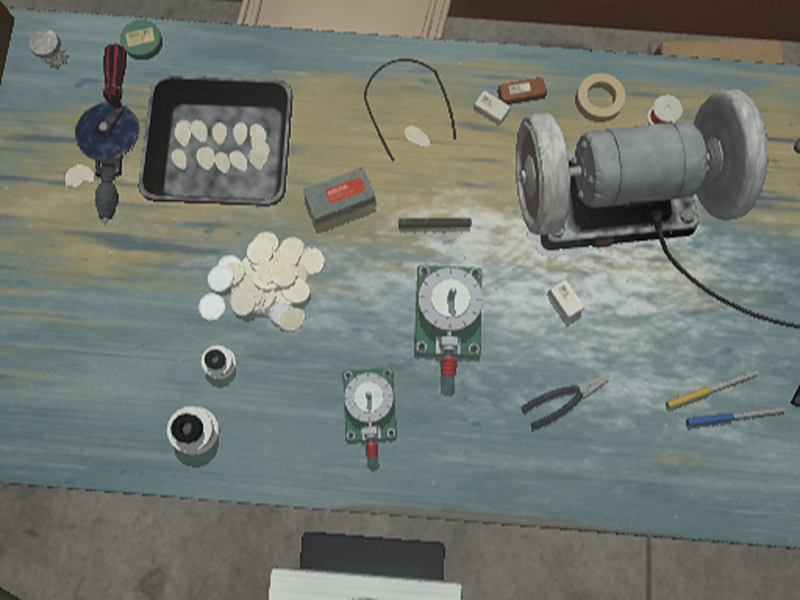

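View pics/side.png

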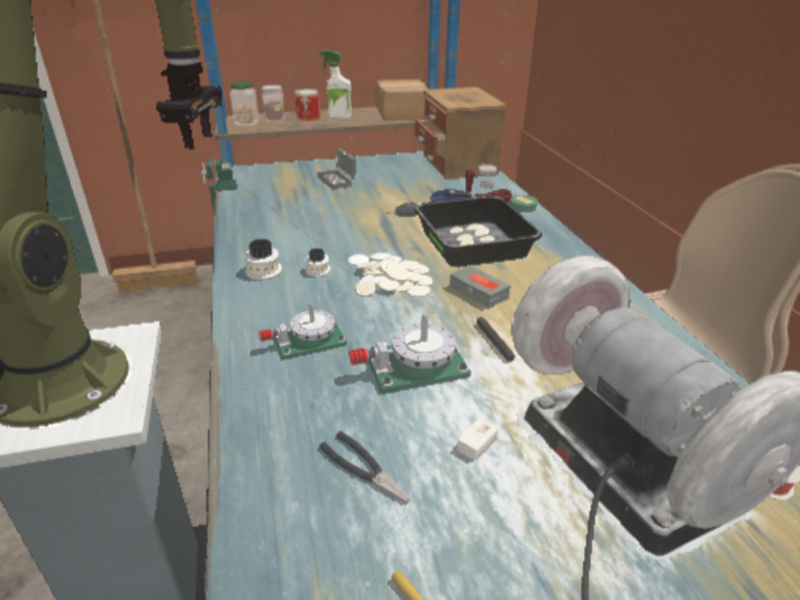

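The top view could show the wanted things as follows (512-px coordinates):
- **Spools:** large at (123,275), small at (140,231). I choose the large one.
- **Tables:** large at (288,192) with knob at (287,235), small at (236,254) with knob at (238,290). I choose the large one.

I'll check the sizes and refine the positions.

Run:
```python
from h import *
p=eyes.read_camera('top'); s=eyes.read_camera('side')
for n,q in(('top',p),('side',s)):
  for t in('work_spool','spindle_seat','knob','plunger'):
    for d in models.cut_out(q,t)[:3]:
        m=d['pixels'].astype(np.uint8); ys,xs=np.nonzero(m)
        if len(xs)<6: continue
        print(n,t,round(float(d['p']),2),np.round(d['centre'],1),len(xs),'bbox',xs.min(),xs.max(),ys.min(),ys.max(),'rect',np.round(cv2.minAreaRect(np.c_[xs,ys].astype(np.float32))[1],1))
def sp(q,x,y,w):
    c=q['pixels'][y-w:y+w,x-w:x+w,::-1]; return cv2.resize(c,(400,300) if 0 else (300,300),interpolation=cv2.INTER_CUBIC)
out=np.vstack([np.hstack([sp(p,122,275,24),sp(p,288,210,40)]),np.hstack([sp(s,168,167,24),sp(s,262,222,45)])])
cv2.imwrite('pics/crop1.png',out)
# flange footprint size expected px
for X in ([.36,.32],[.484,.288]): print(np.linalg.norm(proj(p,X+[.005])-proj(p,[X[0]+.058,X[1],.005])))
```

```text
top work_spool 0.83 [123.  276.9] 809 bbox 107 139 260 290 rect [30. 32.]
top work_spool 0.57 [138.9 232.4] 375 bbox 129 150 221 241 rect [20. 21.]
top work_spool 0.31 [287.6 193.8] 1314 bbox 268 308 171 211 rect [40. 40.]
top spindle_seat 0.61 [286.9 192.3] 1354 bbox 267 309 171 211 rect [41.1 40.2]
top spindle_seat 0.56 [238.9 253.9] 763 bbox 220 251 238 269 rect [30.  30.7]
top knob 0.62 [288.5 232.6] 134 bbox 282 291 211 239 rect [28.  9.]
top plunger 0.64 [236.8 287.4] 86 bbox 234 242 282 292 rect [10.  8.]
top plunger 0.47 [289.3 231.6] 138 bbox 282 291 210 239 rect [29.  9.]
side work_spool 0.86 [168.3 166.2] 485 bbox 157 180 153 178 rect [23. 25.]
side work_spool 0.74 [201.7 170.8] 215 bbox 196 210 159 176 rect [17. 14.]
side spindle_seat 0.68 [202.2 206.5] 403 bbox 187 213 197 216 rect [19. 26.]
side spindle_seat 0.67 [268.8 221.2] 1001 bbox 251 292 202 236 rect [39.5 32.5]
side knob 0.64 [170.9 214.8] 41 bbox 167 174 211 217 rect [7. 6.]
side knob 0.45 [228.1 226.5] 110 bbox 223 235 223 232 rect [ 9. 12.]
side plunger 0.6 [227.2 225.8] 148 bbox 222 251 222 234 rect [10.7 29.4]
21.65404132503466
20.757312778679264
```

View pics/crop1.png

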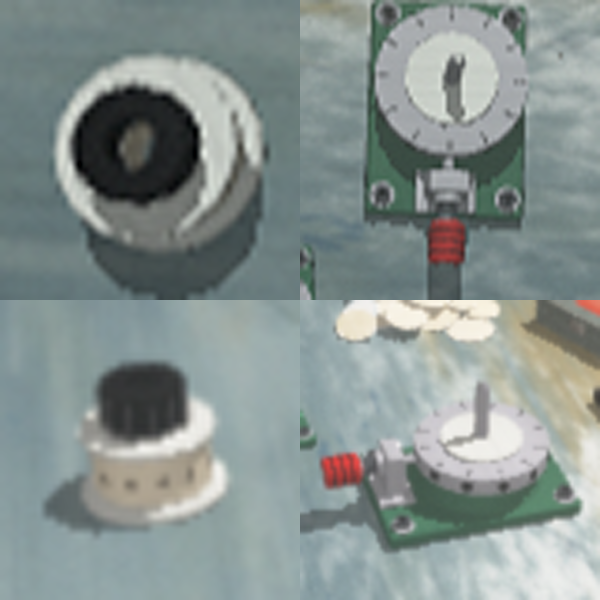

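The crops show two look-alikes at different scales. The bigger spool is about 85 mm wide, with a boss of about 52 mm, so it's oversized. The spool at (139,231) spans about 21 px, or roughly 56 mm, which fits the 58 mm description, so **I choose that one instead**. The disc at (288,193) is 40 px, or about 110 mm, so it's the right table. Next I'll go above the smaller spool.

Request:
{"method": "drive_tool", "body": {"angular": [[0,0,-0.1326],[0,0,-0.1326],[0,0,-0.1326],[0,0,0],[0,0,0],[0,0,0],[0,0,0],[0,0,0],[0,0,0],[0,0,0],[0,0,0],[0,0,0],[0,0,0],[0,0,0]], "delta_pos": [[0,0,0],[0,0,0],[0,0,0],[-2,-3.2,0],[-2,-3.2,0],[-2,-3.2,0],[-2,-3.2,0],[-2,-3.2,0],[-2,-3.2,0],[-2,-3.2,0],[-2,-3.2,0],[-2,-3.2,0],[-2,-3.2,0],[0,0,0]], "gripper": [6,6,6,6,6,6,6,6,6,6,6,6,6,6]}}

```text
time_s: 2.9
tool_pos: [0.4555, 0.2731, 0.237]
tool_rot: [-179.9, 0.1, 179.4]
force: [0.8, 0.7, 0.2]
grip_width: 0.0598
grasp_force: 0.0
```

```bash
cat > w.py <<'E'
from h import *
import sys
w=eyes.read_camera('wrist'); s=telemetry.get_obs()
print(s['time_s'],s['tool_pos'],s['tool_rot'],s['force'],s['grip_width']); print('cam',w['origin'],w['orientation'])
for t in sys.argv[2:]:
  for d in models.cut_out(w,t)[:2]:
    ys,xs=np.nonzero(d['pixels']); 
    print(t,round(float(d['p']),2),np.round(d['centre'],1),'bbox',xs.min(),xs.max(),ys.min(),ys.max(),np.round(at_z(w,d['centre'],.05),4))
cv2.imwrite('pics/'+sys.argv[1]+'.png',w['pixels'][...,::-1])
np.savez(sys.argv[1],**{k:w[k] for k in('pixels','mtx','origin','orientation')})
E
python3 w.py w1 work_spool
```

```text
2.95 [0.45357754 0.27639789 0.23686398] [-1.79990224e+02  4.92623854e-02  1.79656590e+02] [ 0.35990437 -0.42325402  0.62706258] 0.05963691616787546
cam [0.37736057 0.2745039  0.38674587] [1.6338605e+02 1.3803107e-01 8.9389462e+01]
work_spool 0.92 [305.6  71.2] bbox 262 343 31 114 [0.3622 0.3165 0.05  ]
work_spool 0.66 [272.7 186.5] bbox 250 299 160 212 [0.4756 0.2853 0.05  ]
```

View pics/w1.png

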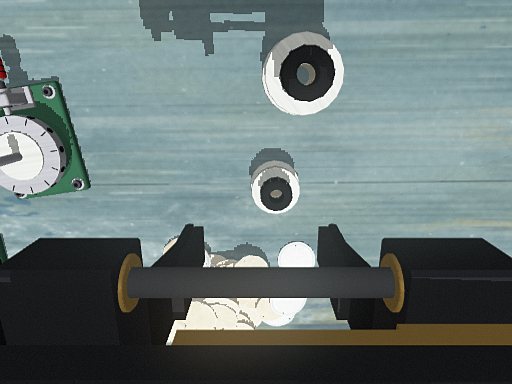

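The wrist view shows the big spool at (304,72), the small one at (275,190) and the small table on the left. I'll fit the bosses to get their sizes.

```bash
cat > boss.py <<'E'
from h import *
def boss(w,box,z,thr=70):
    x0,x1,y0,y1=box; g=cv2.cvtColor(np.array(w['pixels']),cv2.COLOR_RGB2GRAY)
    m=np.zeros_like(g); m[y0:y1,x0:x1]=(g[y0:y1,x0:x1]<thr)*255
    c=max(cv2.findContours(m,cv2.RETR_EXTERNAL,cv2.CHAIN_APPROX_NONE)[0],key=cv2.contourArea)[:,0,:]
    X=np.array([at_z(w,q,z)[:2] for q in c]); (cx,cy),r=cv2.minEnclosingCircle((X*1000).astype(np.float32))
    e=cv2.fitEllipse((X*1000).astype(np.float32))
    return np.round([cx,cy,2*r],1),np.round(e[0]+e[1],1)
E
python3 - <<'E'
from boss import *
w=dict(np.load('w1.npz')); print(w['mtx'][0,0])
print('small',boss(w,(254,298,172,210),.05)); print('big',boss(w,(275,340,40,104),.05)); print('big',boss(w,(275,340,40,104),.075))
E
```

```text
336.0134089886279
small (array([483.4, 289.2,  36.5]), array([483.5, 288.6,  32.2,  35.6]))
big (array([363.6, 317.4,  52.9]), array([364. , 317.8,  49.7,  51.2]))
big (array([364.6, 314.2,  49. ]), array([365. , 314.6,  46. ,  47.4]))
```

The small boss measures about 35 mm, so the choice is confirmed, and its centre is at (0.4835, 0.2888). I'll descend above it.

Request:
{"method": "drive_tool", "body": {"angular": [[0,0,0],[0,0,0],[0,0,0],[0,0,0],[0,0,0],[0,0,0]], "delta_pos": [[-1.6,0.5,3],[-1.55,0.48,3],[0,0,4],[0,0,3],[0,0,0],[0,0,0]], "gripper": [6,6,6,6,6,6]}}

```text
time_s: 3.6
tool_pos: [0.4827, 0.2904, 0.1069]
tool_rot: [180.0, -0.0, -179.9]
force: [0.2, 0.6, 0.6]
grip_width: 0.06
grasp_force: 0.0
```

```bash
python3 w.py w2 work_spool
```

```text
3.65 [0.48370513 0.29067447 0.10821975] [ 1.79902311e+02  9.88286044e-02 -1.79908691e+02] [0.13072684 0.11120024 1.08365908] 0.05972181735350744
cam [0.40495444 0.2905393  0.25691928] [1.63546985e+02 3.48807960e-03 9.00635866e+01]
work_spool 0.66 [300.6  40.1] bbox 238 371 0 91 [0.3781 0.3132 0.05  ]
work_spool 0.56 [257.8 201.6] bbox 220 296 160 241 [0.4748 0.2888 0.05  ]
```

View pics/w2.png

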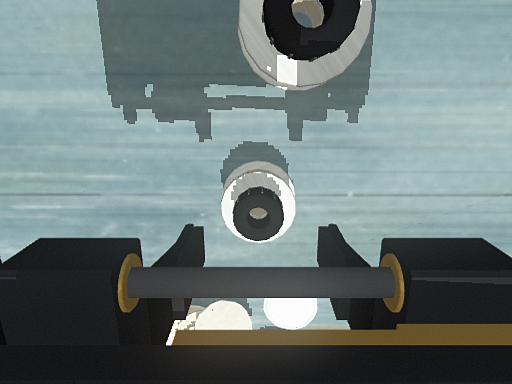

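Run:
```python
from boss import *
w=dict(np.load('w2.npz'))
print('small',boss(w,(228,290,182,241),.05)); print(at_z(w,(258.5,213),.05))
```

```text
small (array([483.5, 288.6,  37.3]), array([483.8, 288.9,  32.8,  36.4]))
[0.48270129 0.2892529  0.05      ]
```

Request:
{"method": "drive_tool", "body": {"angular": [[0,0,0],[0,0,0],[0,0,0],[0,0,0],[0,0,0],[0,0,0],[0,0,0],[0,0,0],[0,0,0],[0,0,0],[0,0,0],[0,0,0]], "delta_pos": [[0,-0.1,2],[0,0,2],[0,0,1.4],[0,0,0.6],[0,0,0],[0,0,0],[0,0,0],[0,0,0],[0,0,0],[0,0,0],[0,0,0],[0,0,0]], "gripper": [6,6,6,6,6,4,3,2.5,2.5,2.5,2.5,2.5], "squeeze": 30}}

```text
time_s: 4.9
tool_pos: [0.4836, 0.2883, 0.0471]
tool_rot: [180.0, 0.0, -180.0]
force: [-0.3, 0.4, 3.4]
grip_width: 0.0334
grasp_force: 30.0
```

Request:
{"method": "drive_tool", "body": {"angular": [[0,0,0],[0,0,0],[0,0,0],[0,0,0],[0,0,0],[0,0,0],[0,0,0],[0,0,0],[0,0,0],[0,0,0],[0,0,0],[0,0,0],[0,0,0],[0,0,0],[0,0,0],[0,0,0],[0,0,0],[0,0,0],[0,0,0],[0,0,0]], "delta_pos": [[0,0,-1],[0,0,-2],[0,0,-3],[0,0,-3],[0,0,-3],[0,0,-3],[-1,-2,0],[-1.6,-3,0],[-1.7,-3.5,0],[-1.7,-3.5,0],[-1.7,-3.5,0],[-1.7,-3.5,0],[-1.7,-3.5,0],[-1.7,-3.5,0],[-1.7,-3.5,0],[-1.7,-3.5,0],[-1.6,-3,0],[-1.6,-3,0],[-0.9,-1,0],[0,0,0]], "gripper": [2.5,2.5,2.5,2.5,2.5,2.5,2.5,2.5,2.5,2.5,2.5,2.5,2.5,2.5,2.5,2.5,2.5,2.5,2.5,2.5]}}

```text
time_s: 6.9
tool_pos: [0.6862, -0.1152, 0.1959]
tool_rot: [-179.9, -0.1, 179.8]
force: [0.6, -0.1, -2.0]
grip_width: 0.0334
grasp_force: 30.0
```

```bash
python3 w.py w3 spindle_seat knob work_spool
```

```text
6.95 [ 0.68588902 -0.1127788   0.1959098 ] [ 1.79998300e+02 -9.30464034e-02  1.79900635e+02] [-0.33488416  0.62044616 -0.99987603] 0.03372928684473499
cam [ 0.60858089 -0.11428958  0.345934  ] [1.63584541e+02 1.17354704e-01 8.97125351e+01]
spindle_seat 0.89 [269.7 102.2] bbox 205 336 36 171 [ 0.6189 -0.1072  0.05  ]
work_spool 0.78 [258.3 220.7] bbox 214 306 179 266 [ 0.7273 -0.1176  0.05  ]
work_spool 0.61 [485.1 251.7] bbox 450 511 228 313 [0.7605 0.1022 0.05  ]
```

View pics/w3.png

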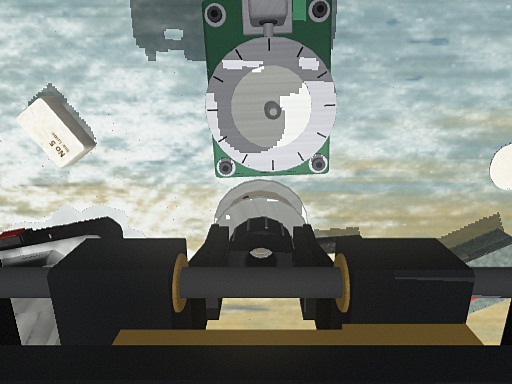

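The wrist view shows the spindle tip at (273,111), the disc centre near (270,103), and the held spool upright with its bore at (262,253).

Run:
```python
from h import *
w=dict(np.load('w3.npz'))
g=cv2.cvtColor(w['pixels'],cv2.COLOR_RGB2GRAY)
sub=g[96:124,258:290]; print(sub[::1,::2])
for z in(.100,.109): print('tip',z,at_z(w,(272.5,110.5),z))
print('bore',at_z(w,(262,253),.199))
# green base rectangle corners screws
p=eyes.read_camera('wrist')
d=models.cut_out(p,'spindle_seat')[0]; c=max(cv2.findContours(d['pixels'].astype(np.uint8),0,1)[0],key=cv2.contourArea)[:,0,:]
X=np.array([at_z(p,q,.05)[:2] for q in c])*1000
print('disc',cv2.fitEllipse(X.astype(np.float32)),cv2.minEnclosingCircle(X.astype(np.float32)))
t=eyes.read_camera('top')
d=models.cut_out(t,'spindle_seat')[0]; c=max(cv2.findContours(d['pixels'].astype(np.uint8),0,1)[0],key=cv2.contourArea)[:,0,:]
for s in (212,214,): pass
print('screws far/near base z~.012',[at_z(w,q,.014)[:2].round(4) for q in((214,13),(320,9),(226,167),(320,163))])
```

```text
[[160 161 159 160 160 160 161 162 162 163 158 255 251 251 250 250]
 [160 163 161 161 163 165 165 165 163 165 161 255 248 248 248 249]
 [166 162 164 164 166 165 165 164 166 167 161 255 246 246 246 244]
 [164 164 164 164 166 166 168 168 166 164 158 255 245 243 243 243]
 [163 165 163 162 162 169 135 151 166 160 153 255 243 242 241 242]
 [161 161 159 159 165 118  94  98 115 162 154 251 241 241 239 239]
 [156 157 154 160 132  90  94  96  92 145 154 251 239 240 239 239]
 [152 156 155 163  93  94  96  94  96 100 161 254 241 241 242 241]
 [160 160 159 148  90  95  99 102 105  97 146 255 242 242 242 243]
 [163 158 162 151  90  97 100 102 105 103  97 255 245 243 242 243]
 [160 159 161 110  91  97 102 103 107 105  90 255 250 241 241 241]
 [159 162 163 101  95  95 101 103 106 102  94 163 166 242 240 240]
 [158 159 161  85  93  98  98 129 144  95 101  98 247 242 239 239]
 [157 157 158 100  88 102 125 157 162 113 102  82 255 249 242 242]
 [159 159 159 122  89 110 160 163 166 132 101  82 188 175 246 243]
 [165 164 164 123  88 109 166 159 162 166  99  81 161 142 244 242]
 [159 160 156 141  87  95 16
[... 522 characters left out ...]
160 161 163 167 161 161 164 163 161 163 147 248 245]
 [164 167 165 162 164 163 162 165 164 158 162 165 161 146 246 243]
 [163 160 163 158 160 160 160 158 160 162 157 160 158 144 245 242]
 [156 161 159 159 158 159 159 161 159 158 156 161 159 144 245 242]]
tip 0.1 [ 0.62287524 -0.1063487   0.1       ]
tip 0.109 [ 0.62235214 -0.10663929  0.109     ]
bore [ 0.68426325 -0.1142808   0.199     ]
disc ((622.7240600585938, -106.54561614990234), (111.6109848022461, 111.79503631591797), 121.52812957763672) ((622.6722412109375, -106.42750549316406), 56.669410705566406)
screws far/near base z~.012 [array([ 0.5427, -0.1562]), array([ 0.54  , -0.0618]), array([ 0.6834, -0.1503]), array([ 0.6797, -0.0555])]
```

Spindle is at about (0.6227, −0.1064) and the base axis is yawed about +2.5°. I'll move over the spindle.

Request:
{"method": "drive_tool", "body": {"angular": [[0,0,0],[0,0,0],[0,0,0],[0,0,0],[0,0,0],[0,0,0],[0,0,0]], "delta_pos": [[2,0.35,0],[2,0.3,0],[2,0.1,0],[0.2,0,0],[0,0,2.5],[0,0,0],[0,0,0]], "gripper": [2.5,2.5,2.5,2.5,2.5,2.5,2.5]}}

```text
time_s: 8.0
tool_pos: [0.6245, -0.1041, 0.1714]
tool_rot: [180.0, -0.0, -180.0]
force: [0.6, -0.6, -1.4]
grip_width: 0.0335
grasp_force: 30.0
```

Run:
```python
from h import *
P=[];Q=[]
for i in range(8):
    w=eyes.read_camera('wrist' if i%2 else 'side'); o=telemetry.get_obs(); P.append(o['tool_pos']); Q.append(o['tool_rot'])
    if i%2==0: s=w
print(np.mean(P,0),np.std(P,0),o['tool_rot'],o['force'])
t=eyes.read_camera('top')
a=cv2.resize(w['pixels'][90:390,140:400],(400,460),interpolation=cv2.INTER_CUBIC)
c=proj(s,[.62,-.106,.11]).astype(int); b=cv2.resize(s['pixels'][c[1]-46:c[1]+46,c[0]-40:c[0]+40],(400,460),interpolation=cv2.INTER_CUBIC)
cv2.imwrite('pics/w4.png',np.hstack([a,b])[...,::-1]); print('side crop origin',c-[40,46])
print('spindle tip exp',proj(s,[.6227,-.1064,.109]),'base',proj(s,[.6227,-.1064,.055]))
```

```text
[ 0.62497319 -0.10451887  0.17231167] [2.11486698e-04 7.84708410e-05 2.11498880e-04] [-1.79999752e+02  3.85594353e-02  1.79998414e+02] [ 0.55320263  0.3060458  -1.65390559]
side crop origin [230 155]
spindle tip exp [271.2650397  202.05384307] base [270.73448675 218.52436717]
```

View pics/w4.png

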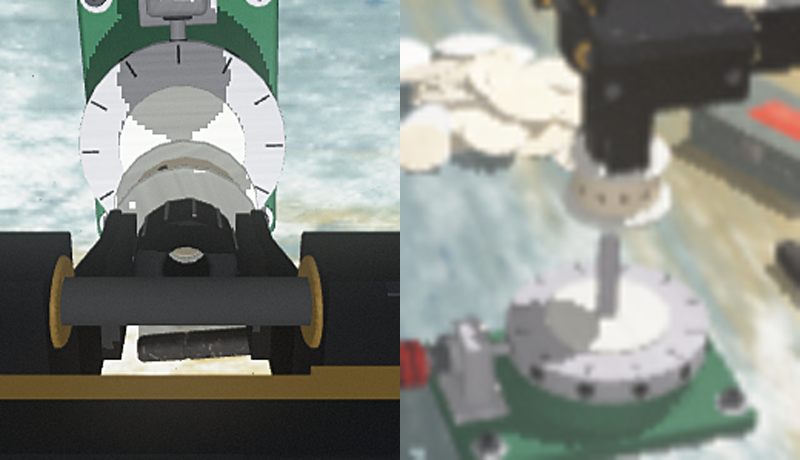

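Run:
```python
from h import *
w=eyes.read_camera('wrist'); o=telemetry.get_obs()
g=cv2.cvtColor(w['pixels'],cv2.COLOR_RGB2GRAY)
print(g[205:275,258:268:3].T)
print('row258',g[258,240:286], 'row 262',g[262,240:286])
for v in range(246,254,1): print(v,at_z(w,(261.5,v),.1753)[:2].round(4), end=' ')
c=at_z(w,(261.5,256),.1753); print(proj(w,[.6250,-.1045,.1753]),proj(w,[.6250-.007,-.1045,.1753]),proj(w,[.6250-.017,-.1045,.1753]),proj(w,[.6250,-.1045+.007,.1753]))
s=w
s=eyes.read_camera('side')
print([ (d['p'],d['centre']) for d in models.search_frame(s,'work_spool')][:3], proj(s,[.625,-.1045,.147]))
G=cv2.cvtColor(s['pixels'],cv2.COLOR_RGB2GRAY)
for r in (204,207,210,213): print(r,G[r,262:282])
for r in (186,188,190,192,194,196): print(r,G[r,256:292])
print(proj(s,[.6227,-.1064,.08]))
```

```text
[[173 173 169 169 167 166 165 161 166 166 171 182  75  39  49  49  48  44
   45  44  45  44  45  46  44  43  50  54  54  42  38  40  39  40  35  40
   35  40  36  37  35  30  19 131 135 127 128 135 167 116 129 154 145  51
   24  25  26  27  29  28  26  29  49  50  53  53  54  55  60  61]
 [173 169 170 171 173 173 170 171 171 172 176 112  47  42  47  49  44  46
   46  47  43  41  43  43  41  44  49  54  54  42  41  40  41  38  40  39
   37  38  35  38  33  30  39 125 132 130 126 137 168 143 137 138 145  50
   19  27  26  25  25  26  26  27  47  52  54  55  55  57  56  58]
 [171 171 169 171 169 170 171 169 170 172 176 120  54  44  47  49  47  50
   44  39  42  38  35  39  42  42  53  53  56  43  39  40  40  37  40  40
   35  36  36  34  34  31  21 100 131 128 133 135 158 128 135 161 105  32
   27  26  25  25  30  26  27  26  48  49  52  54  54  60  55  59]
 [174 176 173 174 172 172 172 171 169 170 173 180 121  57  48  61  57  58
   57  59  54  62 107  73  43  40  49  51  52  44  38  40  36  42  38  38
   36  38  37  38  39  33  30  23  95 130 137 143 138 137 167 117  36  21
   27  26  
[... 1298 characters left out ...]
 63  67  72  79 126 235 243 229 197 180 174 171 168 166 135 128 115]
190 [191 185 180 177 173 174 171 167 155 151 150 163 171 165 160 139 135 136
 150 155 156 166 213 220 190 178 188 184 188 189 186 177 172 173 174 167]
192 [194 191 190 192 186 178 172 160 147 144 137 159 166 168 171 173 174 171
 172 174 173 172 168 165 163 147 227 203 181 182 187 188 179 174 177 177]
194 [212 204 195 196 201 197 169 158 151 151 156 164 165 136 138 169 175 172
 147 166 171 167 143 155 183 202 240 240 193 180 185 185 187 183 182 179]
196 [201 202 192 187 188 196 179 160 158 157 159 162 166 169 169 173 174 174
 169 171 171 172 180 191 218 240 240 228 190 179 181 190 197 195 189 183]
[270.97625563 211.01887658]
```

Request:
{"method": "drive_tool", "body": {"angular": [[0,0,0],[0,0,0],[0,0,0],[0,0,0],[0,0,0],[0,0,0],[0,0,0]], "delta_pos": [[0.3,-0.19,0],[0,0,0.8],[0,0,0.6],[0,0,0.4],[0,0,0.3],[0,0,0],[0,0,0]], "gripper": [2.5,2.5,2.5,2.5,2.5,2.5,2.5]}}

```text
time_s: 9.3
tool_pos: [0.6214, -0.1063, 0.1506]
tool_rot: [-180.0, 0.0, -180.0]
force: [0.8, 0.6, -2.4]
grip_width: 0.0337
grasp_force: 30.0
```

Run:
```python
from h import *
F=[];P=[]
for i in range(4):
    s=eyes.read_camera('side'); o=telemetry.get_obs(); F.append(o['force']);P.append(o['tool_pos'])
print(np.mean(P,0),np.mean(F,0),o['wrist_torque'],o['tool_rot'])
cv2.imwrite('pics/s5.png',cv2.resize(s['pixels'][155:247,225:325],(600,552),interpolation=cv2.INTER_CUBIC)[...,::-1])
```

```text
[ 0.62155626 -0.10635489  0.1508327 ] [-0.02548861 -0.00727625 -1.03928563] [ 0.02642624 -0.02786848 -0.00858251] [ 1.79997477e+02  3.24897253e-02 -1.79999299e+02]
```

View pics/s5.png

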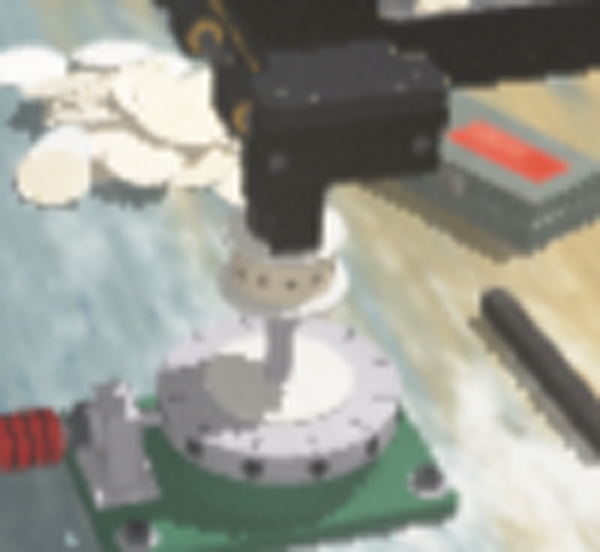

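The spool's bore is over the spindle tip with no contact force. I'll continue slowly.

Request:
{"method": "drive_tool", "body": {"angular": [[0,0,0],[0,0,0],[0,0,0],[0,0,0],[0,0,0]], "delta_pos": [[0,0,0.3],[0,0,0.3],[0,0,0.3],[0,0,0],[0,0,0]], "gripper": [2.5,2.5,2.5,2.5,2.5]}}

```text
time_s: 10.0
tool_pos: [0.6213, -0.1063, 0.1414]
tool_rot: [180.0, -0.0, -180.0]
force: [-0.8, 0.3, -1.8]
grip_width: 0.0333
grasp_force: 30.0
```

```bash
cat > f.py <<'E'
from h import *
F=[];P=[];T=[]
for i in range(4):
    s=eyes.read_camera('side'); o=telemetry.get_obs(); F.append(o['force']);P.append(o['tool_pos']);T.append(o['wrist_torque'])
print(o['time_s'],np.mean(P,0),'F',np.mean(F,0),'T',np.mean(T,0),o['tool_rot'],o['grip_width'])
E
python3 f.py
```

```text
10.2 [ 0.62142338 -0.10636373  0.14167086] F [ 0.14772688 -0.04305125 -1.34596376] T [0.02594566 0.00026289 0.0235325 ] [ 1.79998192e+02  2.07049089e-02 -1.79998608e+02] 0.033333129600634254
```

The bore is on the full diameter with no side load. I'll carry on down.

Request:
{"method": "drive_tool", "body": {"angular": [[0,0,0],[0,0,0],[0,0,0],[0,0,0],[0,0,0],[0,0,0],[0,0,0],[0,0,0],[0,0,0]], "delta_pos": [[0,0,0.4],[0,0,0.5],[0,0,0.5],[0,0,0.5],[0,0,0.5],[0,0,0.5],[0,0,0.5],[0,0,0.2],[0,0,0]], "gripper": [2.5,2.5,2.5,2.5,2.5,2.5,2.5,2.5,2.5]}}

```text
time_s: 11.1
tool_pos: [0.6211, -0.1063, 0.1051]
tool_rot: [180.0, -0.0, -180.0]
force: [0.3, 0.5, -1.3]
grip_width: 0.0336
grasp_force: 30.0
```

```bash
python3 f.py
```

```text
11.3 [ 0.62149699 -0.10638171  0.10573748] F [-0.25724999 -0.21182892 -1.46810828] T [ 0.01129333 -0.00124529 -0.01330791] [ 1.79998696e+02  4.01147980e-02 -1.79999832e+02] 0.033793444750412044
```

Request:
{"method": "drive_tool", "body": {"angular": [[0,0,0],[0,0,0],[0,0,0],[0,0,0],[0,0,0]], "delta_pos": [[0,0,0.1],[0,0,0.1],[0,0,0.1],[0,0,0],[0,0,0]], "gripper": [2.5,2.5,2.5,2.5,2.5]}}

```text
time_s: 11.8
tool_pos: [0.6213, -0.1063, 0.1025]
tool_rot: [180.0, -0.0, -180.0]
force: [0.0, 0.6, -1.5]
grip_width: 0.0335
grasp_force: 30.0
```

```bash
python3 f.py
```

```text
12.0 [ 0.6213886  -0.10631175  0.10259898] F [ 0.48459131  0.20622968 -2.03206701] T [ 0.03634355  0.03189601 -0.01108623] [ 1.79996423e+02  6.05553038e-03 -1.79999676e+02] 0.03352574476858969
```

Request:
{"method": "drive_tool", "body": {"angular": [[0,0,0],[0,0,0],[0,0,0]], "delta_pos": [[0,0,0.08],[0,0,0],[0,0,0]], "gripper": [2.5,2.5,2.5]}}

```text
time_s: 12.3
tool_pos: [0.6215, -0.1065, 0.1021]
tool_rot: [180.0, 0.0, 180.0]
force: [-1.0, 0.8, 1.3]
grip_width: 0.0338
grasp_force: 30.0
```

```bash
python3 f.py
```

```text
12.5 [ 0.62148931 -0.10639362  0.10208167] F [-0.33287828  0.15341797  1.14287974] T [0.05212501 0.15849161 0.01256928] [ 1.79998771e+02  2.21439046e-02 -1.79999373e+02] 0.03361908091967667
```

Request:
{"method": "drive_tool", "body": {"angular": [[0,0,0],[0,0,0],[0,0,0]], "delta_pos": [[0,0,0.1],[0,0,0],[0,0,0]], "gripper": [2.5,2.5,2.5]}}

```text
time_s: 12.8
tool_pos: [0.6215, -0.1064, 0.102]
tool_rot: [180.0, 0.0, 180.0]
force: [-2.2, -0.3, 5.8]
grip_width: 0.0333
grasp_force: 30.0
```

```bash
python3 f.py
```

```text
13.0 [ 0.62153158 -0.1064262   0.10201342] F [-3.12149021  0.21273712  6.77391538] T [ 0.16654594  0.67576274 -0.00201464] [1.79981341e+02 3.95268767e-02 1.79995794e+02] 0.03358666385529495
```

It's seated: z stopped at 0.102 with a rising push. I'll let go, rise, and look at the knob.

Request:
{"method": "drive_tool", "body": {"angular": [[0,0,0],[0,0,0],[0,0,0],[0,0,0],[0,0,0],[0,0,0],[0,0,0],[0,0,0],[0,0,0],[0,0,0],[0,0,0],[0,0,0],[0,0,0]], "delta_pos": [[0,0,0],[0,0,0],[0,0,0],[0,0,0],[0,0,-1],[0,0,-2],[0,0,-3.5],[0,0,-3.5],[2,0,0],[2,0,0],[2,-0.4,0],[0,0,0],[0,0,0]], "gripper": [3.8,4.4,5,5.5,5.5,5.5,5.5,5.5,5.5,5.5,5.5,5.5,5.5]}}

```text
time_s: 14.3
tool_pos: [0.5619, -0.1103, 0.2016]
tool_rot: [180.0, 0.1, 180.0]
force: [-0.0, -0.0, 0.9]
grip_width: 0.0551
grasp_force: 0.0
```

```bash
python3 w.py w6 knob plunger work_spool spindle_seat
python3 - <<'E'
from h import *
import cv2
w=dict(np.load('w6.npz'))
hsv=cv2.cvtColor(w['pixels'],cv2.COLOR_RGB2HSV); m=(((hsv[...,0]<8)|(hsv[...,0]>172))&(hsv[...,1]>140)&(hsv[...,2]>60)).astype(np.uint8)
n,l,st,c=cv2.connectedComponentsWithStats(m)
for i in range(1,n):
    if st[i,4]>80:
        ys,xs=np.nonzero(l==i); print(st[i],c[i],at_z(w,c[i],.05).round(4),cv2.minAreaRect(np.c_[xs,ys].astype(np.float32)))
s=eyes.read_camera('side')
a=cv2.resize(s['pixels'][160:250,215:315],(400,360),interpolation=cv2.INTER_CUBIC)
cv2.imwrite('pics/v6.png',np.hstack([cv2.resize(w['pixels'],(400,300)),a[:300]])[...,::-1])
E
```

```text
14.35 [ 0.56224409 -0.11007033  0.20136921] [ 1.79987504e+02  9.37917370e-02 -1.79984112e+02] [-0.06679866 -0.57210043  0.81960905] 0.054989093382236946
cam [ 0.48380199 -0.11005864  0.35141291] [ 1.63405095e+02 -5.82688844e-03  8.99302922e+01]
knob 0.81 [258.5 114.6] bbox 245 274 95 180 [ 0.5057 -0.1119  0.05  ]
plunger 0.94 [259.4 114.9] bbox 245 274 94 181 [ 0.506  -0.1111  0.05  ]
plunger 0.27 [ 65.3 230.2] bbox 39 94 212 239 [ 0.6155 -0.2999  0.05  ]
work_spool 0.78 [265.4 244.3] bbox 234 295 213 266 [ 0.6308 -0.1055  0.05  ]
spindle_seat 0.6 [259. 213.] bbox 208 319 179 267 [ 0.5979 -0.1117  0.05  ]
spindle_seat 0.55 [411.7  39. ] bbox 361 464 0 89 [0.4447 0.0149 0.05  ]
[245  96  29   9 216] [259.27314815  99.74074074] [ 0.4931 -0.1112  0.05  ] ((259.0, 100.0), (8.0, 28.0), 90.0)
[246 105  29   9 212] [260.02830189 108.84433962] [ 0.5008 -0.1105  0.05  ] ((259.9768981933594, 109.0846176147461), (7.710332870483398, 28.23423957824707), 86.8201675415039)
[246 114  29   8 206] [260.16990291 117.70873786] [ 0.5084 -0.1104  0.05  ] ((260.0, 117.5), (7.0, 28.0), 90.0)
[246 123  29   8 201] [260.4079602 126.5721393] [ 0.5161 -0.1102  0.05  ] ((260.0, 126.5), (7.0, 28.0), 90.0)
```

View pics/v6.png

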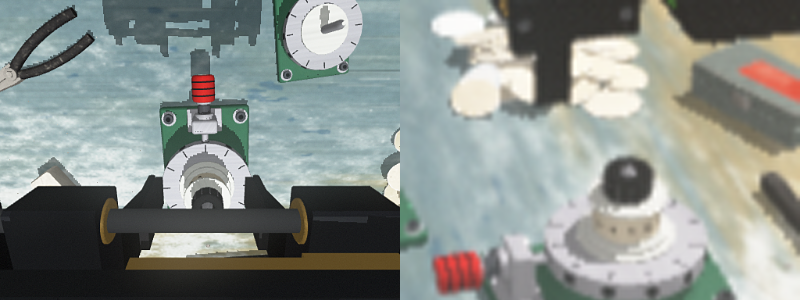

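The side crop shows the spool down on the faceplate and released. In the wrist view the red knob sits at about (260,113), with its axis yawed +2.3° and its centre at (0.5047, −0.111).

Request:
{"method": "drive_tool", "body": {"angular": [[0,0,-0.04],[0,0,0],[0,0,0],[0,0,0],[0,0,0],[0,0,0],[0,0,0],[0,0,0]], "delta_pos": [[0,0,0],[2,0.1,0],[2,0.04,0],[1.73,0,1],[0,0,4],[0,0,4],[0,0,3],[0,0,0]], "gripper": [5.5,5.5,5.5,5.5,5.5,5.5,5.5,5.5]}}

```text
time_s: 15.4
tool_pos: [0.5006, -0.1106, 0.0767]
tool_rot: [180.0, -0.5, -177.7]
force: [0.2, -0.6, 0.7]
grip_width: 0.055
grasp_force: 0.0
```

```bash
python3 f.py
```

```text
15.6 [ 0.50449489 -0.11137798  0.08129409] F [-0.10546409 -0.57942762  0.18817729] T [0.01969585 0.00180351 0.00867993] [-179.97501559    0.18412774 -177.71069523] 0.055154898811799836
```

Request:
{"method": "drive_tool", "body": {"angular": [[0,0,0],[0,0,0],[0,0,0],[0,0,0],[0,0,0],[0,0,0],[0,0,0],[0,0,0],[0,0,0],[0,0,0],[0,0,0]], "delta_pos": [[0,0,2],[0,0,1.5],[0,0,0.7],[0,0,0],[0,0,0],[0,0,0],[0,0,0],[0,0,0],[0,0,0],[0,0,0],[0,0,0]], "gripper": [5.5,5.5,5.5,5.5,4,3,2,1.5,1.5,1.5,1.5], "squeeze": 55}}

```text
time_s: 16.7
tool_pos: [0.5042, -0.111, 0.039]
tool_rot: [180.0, 0.0, -177.7]
force: [-1.2, 1.2, 1.9]
grip_width: 0.025
grasp_force: 55.0
```

```bash
python3 f.py
```

```text
16.9 [ 0.50424003 -0.11100186  0.03898988] F [-0.94532218  1.2181695   3.30772473] T [ 0.28247161  0.14118858 -0.02642243] [ 1.79979931e+02  2.23772374e-02 -1.77702574e+02] 0.02482702944871737
```

Request:
{"method": "drive_tool", "body": {"angular": [[0,0,0],[0,0,0],[0,0,0],[0,0,0],[0,0,0],[0,0,0],[0,0,0],[0,0,0],[0,0,0]], "delta_pos": [[0.2,0,0],[0.2,0,0],[0.2,0,0],[0.2,0,0],[0.2,0,0],[0.2,0,0],[0.2,0,0],[0,0,0],[0,0,0]], "gripper": [1.5,1.5,1.5,1.5,1.5,1.5,1.5,1.5,1.5]}}

```text
time_s: 17.8
tool_pos: [0.4938, -0.1114, 0.0392]
tool_rot: [-179.9, 0.5, -177.7]
force: [9.2, 1.1, -7.1]
grip_width: 0.025
grasp_force: 55.0
```

```bash
python3 f.py
```

```text
18.0 [ 0.49386384 -0.1114271   0.03920985] F [10.08448232  1.38495852 -6.75991838] T [ 0.32943362 -2.06616608 -0.08444247] [-179.93403772    0.46974797 -177.67838088] 0.024704385777556456
```

Request:
{"method": "drive_tool", "body": {"angular": [[0,0,0],[0,0,0],[0,0,0],[0,0,0],[0,0,0],[0,0,0],[0,0,0]], "delta_pos": [[0.2,0,0],[0.2,0,0],[0.2,0,0],[0.2,0,0],[0.1,0,0],[0,0,0],[0,0,0]], "gripper": [1.5,1.5,1.5,1.5,1.5,1.5,1.5]}}

```text
time_s: 18.7
tool_pos: [0.4882, -0.1116, 0.0394]
tool_rot: [-179.9, 0.9, -177.6]
force: [19.8, 0.4, -16.7]
grip_width: 0.0247
grasp_force: 54.9
```

```bash
python3 f.py
```

```text
18.9 [ 0.48818392 -0.11161718  0.0394155 ] F [ 19.24131711   0.6460083  -16.63848502] T [ 0.33884047 -3.96966212 -0.08435549] [-179.85790719    0.86963043 -177.6390646 ] 0.024785596172488617
```

Travel is 16.0 mm and the force (19 N) is above the 13 N spring, so it's at the stop. I'll ease the vertical side load and check it visually.

Request:
{"method": "drive_tool", "body": {"angular": [[0,0,0],[0,0,0],[0,0,0],[0,0,0]], "delta_pos": [[0,0,0.1],[0,0,0.1],[0,0,0],[0,0,0]], "gripper": [1.5,1.5,1.5,1.5]}}

```text
time_s: 19.3
tool_pos: [0.4882, -0.1117, 0.039]
tool_rot: [-179.9, 0.8, -177.6]
force: [14.5, 2.4, -3.1]
grip_width: 0.0246
grasp_force: 55.0
```

```bash
python3 f.py
python3 - <<'E'
from h import *
s=eyes.read_camera('side');w=eyes.read_camera('wrist')
a=cv2.resize(s['pixels'][160:250,195:315],(480,360),interpolation=cv2.INTER_CUBIC)
cv2.imwrite('pics/v7.png',np.hstack([a,cv2.resize(w['pixels'][140:350,130:390],(320,258)).__class__(0) if 0 else cv2.resize(w['pixels'][100:350,140:380],(320,360))])[...,::-1])
E
```

```text
19.5 [ 0.48816983 -0.11165968  0.03904288] F [13.34106339  2.00065658 -3.09588026] T [ 0.48296631 -2.72595708 -0.03238195] [-179.90388414    0.84434139 -177.6420379 ] 0.02466121388457676
```

View pics/v7.png

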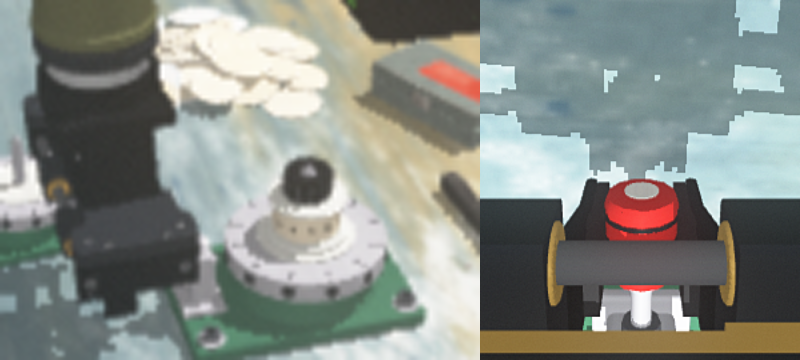

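The wrist view shows the knob held with the bright plunger rod drawn out, and the spool is home in the side view. I'll add a little pull so it's firmly on the stop.

Request:
{"method": "drive_tool", "body": {"angular": [[0,0,0],[0,0,0],[0,0,0],[0,0,0],[0,0,0]], "delta_pos": [[0.1,0,0],[0.1,0,0],[0.1,0,0],[0,0,0],[0,0,0]], "gripper": [1.5,1.5,1.5,1.5,1.5]}}

```text
time_s: 20.1
tool_pos: [0.4881, -0.1117, 0.0392]
tool_rot: [-179.8, 1.2, -177.6]
force: [22.0, 2.0, -11.4]
grip_width: 0.0246
grasp_force: 54.9
```

```bash
python3 f.py
```

```text
20.3 [ 0.48812486 -0.11166088  0.03922422] F [ 22.18164693   1.50583396 -11.26420619] T [ 0.50602754 -4.45161282 -0.09263397] [-179.83770893    1.20371595 -177.62675299] 0.024864666433938448
```

The extra 3 mm of commanded pull gave no more travel and added 9 N, so the plunger is hard on its stop. Handing in.

```bash
python3 -c "
from cell import env
print(env.sign_off())"
```

```text
the job is handed in; nothing more can be done
None
```

The work spool is seated fully home on the larger table's faceplate and released, and the arm is holding the red knob with the plunger pulled back 16 mm against its stop; the job was handed in at about 20 s, with no verdict returned.

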